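# Scoop wooden balls and hold them level over the bark box

## Task

Take the scoop by its wooden grip, scoop at least four of the six wooden balls out of the plywood tray with it, and hold the loaded scoop out, level and still, over the middle of the open round bark box, a few centimetres clear of its rim, so that I can count them before they go in. Do not tip them out or put the scoop down: the program finishes while holding the scoop there. Do not touch the balls with the fingers or spill any onto the table, and leave the box and everything else on the table where it is.

Things in the scene. Friction and masses are not known exactly. Their poses are not given: they have to be found in the camera images.
- tray: Open plywood tray, fixed, 256 long (its x) x 128 wide (its y) x 45 high overall; inside 240 x 112, floor 10 thick, walls 8 thick. Origin: centre of its underside, on the work surface. Its x axis runs lengthwise, roughly away from the robot (within 0.35 rad). The balls lie in the +x (far) part, at x from about +15 to +100 of its centre line; the near half is empty.
- scoop: Loose hand scoop, 180 g: polished aluminium pan 96 wide (y), slides easily, under a wooden grip bar. Origin: underside of the pan. x points to the open lip at x = +55, z up. Pan floor 2.5 thick, flat underneath; lip: 10 long ramp up to a 5 high sill; side ridges 5.5 high, walls 32 high along the back half; back wall 40 high at x = -55, wooden post behind it to x = -71.
- scoop_grip (a point): Where to grip the scoop, near its centre of mass: the middle of the wooden grip bar, which lies along the scoop's x, 18 wide (y), 28 high, from x = -71 to +39 of the scoop's origin. This point is at x = -10, y = 0, z = +84 of the scoop's origin. Same axes as the scoop.
- scoop_pan (a point): Point in the middle of the scoop's pan, 14 above the pan floor: x = -3, y = 0, z = +16.5 from the scoop's origin.
- barkbox: Empty open round box of birch bark, loose, 300 g, rim 150 in diameter, 70 high. Origin: centre of its underside.
- ball0_center (a point): Turned wooden ball, smooth and lacquered (slippery), 28 in diameter, 11 g, loose, rolls easily; the six are alike. This point: its centre.
- ball1_center (a point): Turned wooden ball, smooth and lacquered (slippery), 28 in diameter, 11 g, loose, rolls easily; the six are alike. This point: its centre.
- ball2_center (a point): Turned wooden ball, smooth and lacquered (slippery), 28 in diameter, 11 g, loose, rolls easily; the six are alike. This point: its centre.
- ball3_center (a point): Turned wooden ball, smooth and lacquered (slippery), 28 in diameter, 11 g, loose, rolls easily; the six are alike. This point: its centre.
- ball4_center (a point): Turned wooden ball, smooth and lacquered (slippery), 28 in diameter, 11 g, loose, rolls easily; the six are alike. This point: its centre.
- ball5_center (a point): Turned wooden ball, smooth and lacquered (slippery), 28 in diameter, 11 g, loose, rolls easily; the six are alike. This point: its centre.
- flask: Steel vacuum flask with black cap, 72 in diameter, 250 high, standing; loose bystander, to be left alone. Origin on its underside.
- steel_cup: Steel cup, 68 in diameter, 60 high, standing; loose bystander, to be left alone. Origin on its underside.
- knife: Knife lying flat, 175 long, red and black handle; origin where blade meets handle; loose bystander, to be left alone. Origin on its underside.
- canister: Finished closed bark canister with knob lid, 86 in diameter, 123 high, standing; loose bystander, to be left alone. Origin on its underside.
- mallet: Wooden mallet lying flat, head 90 x 60, handle 160 long; origin under the head; loose bystander, to be left alone. Origin on its underside.
- tape: Grey reel lying flat, 64 in diameter, 30 high; loose bystander, to be left alone. Origin on its underside.

How it is judged:
By the outcome, as a careful person would: the job done as asked, in the order asked, and still so for the second after the job is handed in, while the arm keeps its last pose, push and grip.
It also fails if it takes over 51 s, if anything falls off the work surface, if the arm or the gripper's body presses on something with over 40 N, if the wrist force passes 120 N, or if a joint passes its speed limit or range.

## Robot

A 6-joint arm with a two-finger parallel gripper is mounted at the origin on the work surface. World frame = base frame: x ahead of the robot, y to its left, z up, the work surface at z = 0. Lengths are in mm, angles in rad, forces in N, time in s.
With the tool pointing down it reaches from about 300 to 875 mm from the base axis. Payload 4.2 kg.
Tool frame: the origin (TCP) lies midway between the tips of the shut fingers; the grasp point (between the pads) lies 19 mm behind it; z points along the fingers, y is the direction in which the jaws open and shut (so a half turn about z gives the same grasp; the last joint's range is limited). The gripper opens to 85 mm and grips with 20 to 120 N. Pads are 22 mm wide; open, the fingers measure 114 mm over their backs; the gripper's body (76 mm by 85 mm) begins 54 mm behind the grasp point. The pads swing forward as they close: fully open they stand 13 mm farther back than shut.
Start: joints at [1.137, 0.32, 1.565, -0, 1.257, -0.02], TCP at [231.206, 526.484, 231.338] pointing down, gripper open.
Joint ranges: [-3.11, 3.11], [-0.84, 2.01], [0.21, 2.61], [-1.34, 4.49], [0.05, 2.63], [-2.56, 2.56]. Speed limits (rad/s): [2.57, 2.57, 3.14, 3.14, 3.14, 3.14].

## Interface

Orientations are given as a 3x3 rotation matrix whose columns are the frame's x, y, z axes.
In Python, from plant import manip gives the robot as it stands.
- The arm moves only by the tool step_arm, never from a script. Its argument "rows" is one flat list of numbers, 4 for each row, row after row: the shift along the tool's x, y, z each as a share of 20 mm, from -1 to 1, then the turn about the tool's z as a share of 180 degrees, from -1 to 1. In form: [dx, dy, dz, twist, dx, dy, dz, twist, ...]. A call has 1 to 8 rows; each row shifts and turns the commanded pose from where the row before left it, along the tool's axes as they then stand; what a row does not reach is not made up. A row lasts 1/12 s, in which the tool goes at most 41.7 mm and 7.16 degrees, less where a joint would pass 70% of its speed; a pose out of reach is approached as far as the arm can. A call with a number of a shift or a turn outside -1 to 1 is refused whole. A call with a gripper value outside its range is refused whole. "grip" is the opening in per cent of the stroke, from 0 (shut) to 100 (fully open), set as the call begins (left out, the last holds). The fingers move at their own pace and stop on an object; the grip force is fixed at half the most. Time passes only in rows, so rows that do not move let the fingers close. It gives the time, the measured TCP pose, the force and the opening at its end, in the units of the state.
- manip.observe(): the state, without advancing time (a new reading comes with each control period).
- manip.camera(name): name is "scene" or "top" or "wrist"; returns a dict with "color" (420x560x3 uint8, red, green, blue), "fov_y" (degrees; the focal length in pixels is half the picture's height over the tangent of half this angle, whatever the lens; pixels are square), "cx", "cy" (the principal point, pixels), "xyz" and "orientation" of the camera in the world. Camera axes: x right, y down, z forward; pixel columns grow to the right and rows downward; lengths in mm; the calibration is good to about 2 mm. A picture is of the moment at which its call begins. There is no depth.
- manip.hand_in(): hands the job in, once; it reports no verdict.
The state is a dict: "clock": time; "joints": joint angles; "dq": joint speeds; "effort": joint torques, N m; "ee_pos": TCP position; "tool_rot": TCP orientation; "contact_force": force on the tool from outside, world axes, zero at the start; "moment": the same for the moment, N m; "finger_gap": finger opening in mm.
Only numpy, scipy, OpenCV 4.12 (cv2) and the standard library are available. Lean on these libraries where they do the work, as an engineer would, in place of code of your own. Each camera call takes 0.05 s, during which the arm holds its last target.

## Working session

There is one attempt and no reset: what is moved stays moved. The work goes in short steps, Python scripts to look and compute and a tool call to move; the robot and the scene stay as the last step left them, time stands still between calls to the robot, and variables do not carry over. Pictures are saved under pics/ and viewed, and the job is handed in when it is done.

Besides the shell and the picture viewer there is one more tool, called as a command line: name --argument value ..., lists and objects as JSON in quotes. step_arm: Moves the arm, as the interface text tells. Its arguments: {"type":"object","properties":{"rows":{"type":"array","items":{"type":"number","minimum":-1,"maximum":1}},"grip":{"type":"number"}},"required":["rows"]}

```bash
ls; mkdir -p pics
python3 - <<'E'
from plant import manip
import cv2
s=manip.observe()
print(s)
for n in ("scene","top","wrist"):
    c=manip.camera(n)
    cv2.imwrite(f"pics/{n}0.png",c["color"][:,:,::-1])
    print(n,c["fov_y"],c["cx"],c["cy"],c["xyz"],c["orientation"])
E
```

```text
pics
{'clock': 0.0, 'joints': array([ 1.13701273e+00,  3.20309122e-01,  1.56566506e+00, -5.06242664e-05,
        1.25739634e+00, -2.00057915e-02]), 'dq': array([-0.00034417,  0.00139968,  0.00105556, -0.00030558,  0.00074604,
        0.00022001]), 'effort': array([-4.43676754e-04, -4.15519917e+01, -2.34156185e+01, -2.24319251e-04,
        7.96541688e-03, -1.78422874e-05]), 'ee_pos': array([231.00994331, 526.04154526, 230.47778695]), 'tool_rot': array([[-9.15614709e-01,  4.02056227e-01, -7.03553765e-04],
       [ 4.02056843e-01,  9.15613252e-01, -1.63344996e-03],
       [-1.25555763e-05, -1.77847941e-03, -9.99998418e-01]]), 'contact_force': array([-0.60239694, -0.02821159, -0.61547583]), 'moment': array([-0.01027176, -0.02090526,  0.01933273]), 'finger_gap': 85.54940447513485}
scene 53.29617491584306 279.67200702825573 207.4961497519697 [1412.95727588  -59.45949421  738.83846277] [[ 0.01876475  0.61013278 -0.79207694]
 [ 0.99976589 -0.01998636  0.00828963]
 [-0.01077296 -0.79204705 -0.61036498]]
top 55.7026750460305 285.00138273893384 205.2687024591033 [ 423.25204046  -39.70322909 1025.14331736] [[ 0.02262951 -0.99401012  0.1069195 ]
 [-0.9992237  -0.02593767 -0.02965191]
 [ 0.03224754 -0.10616549 -0.99382543]]
wrist 64.3820804334565 283.06325393878967 207.44597902621533 [162.54628337 556.22095862 373.424983  ] [[ 0.40285844  0.87366933  0.27277642]
 [ 0.91526174 -0.38422106 -0.12112027]
 [-0.00101262  0.29845614 -0.95442281]]
```

View pics/scene0.png

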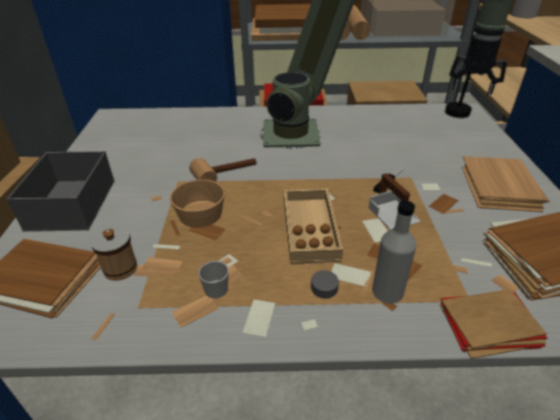

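View pics/top0.png

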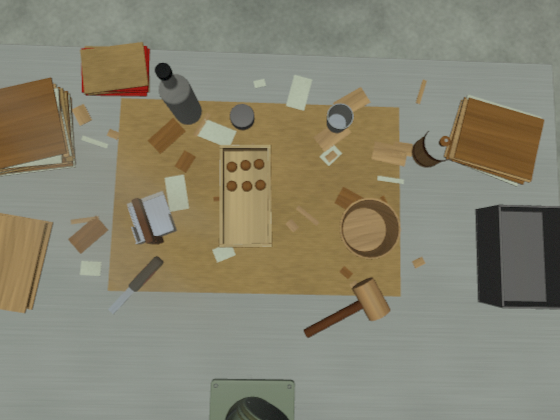

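View pics/wrist0.png

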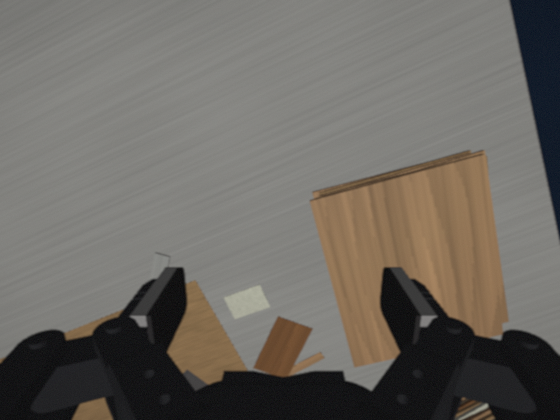

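```bash
cat > h.py <<'E'
import numpy as np, cv2
from plant import manip
def cam(n):
    c=manip.camera(n); c["f"]=210/np.tan(np.radians(c["fov_y"])/2); c["R"]=np.array(c["orientation"]); c["p"]=np.array(c["xyz"]); return c
def proj(c,P):
    q=(np.atleast_2d(P)-c["p"])@c["R"]; return np.c_[c["cx"]+c["f"]*q[:,0]/q[:,2], c["cy"]+c["f"]*q[:,1]/q[:,2]]
def ray(c,u,v):
    d=c["R"]@np.array([(u-c["cx"])/c["f"],(v-c["cy"])/c["f"],1.]); return d/np.linalg.norm(d)
def onplane(c,u,v,z):
    d=ray(c,u,v); return c["p"]+d*(z-c["p"][2])/d[2]
def tri(c1,a,c2,b):
    d1,d2=ray(c1,*a),ray(c2,*b); A=np.c_[d1,-d2]; s=np.linalg.lstsq(A,c2["p"]-c1["p"],rcond=None)[0]
    x,y=c1["p"]+s[0]*d1,c2["p"]+s[1]*d2; return (x+y)/2,np.linalg.norm(x-y)
def crop(c,u0,v0,u1,v1,k,name):
    im=cv2.resize(c["color"][v0:v1,u0:u1,::-1],None,fx=k,fy=k,interpolation=cv2.INTER_CUBIC); cv2.imwrite(name,im)
E
python3 - <<'E'
from h import *
t=cam("top"); s=cam("scene")
crop(t,110,130,290,260,4,"pics/t1.png")
crop(s,270,160,430,280,5,"pics/s1.png")
print(proj(t,[[0,0,0]]),proj(s,[[0,0,0]]))
E
```

```text
[[251.35974912 421.28873622]] [[290.56721415 133.40220084]]
```

View pics/t1.png

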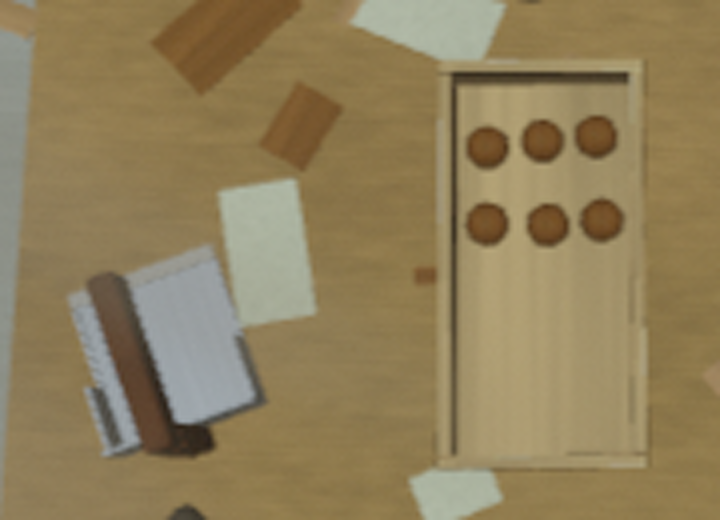

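View pics/s1.png

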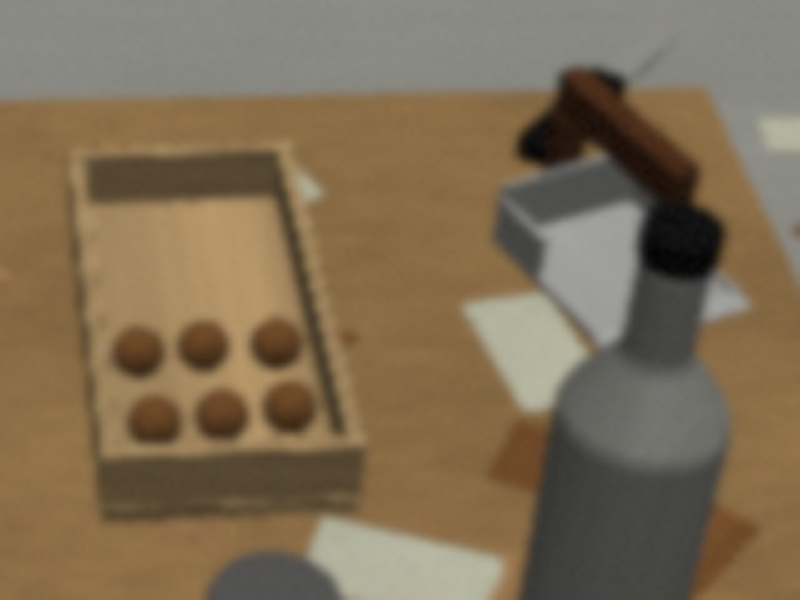

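Run:
```python
from h import *
t=cam("top"); s=cam("scene")
P=lambda x,y,z:onplane(t,110+(x+.5)/4-.5,130+(y+.5)/4-.5,z)
C=[P(439,60,45),P(643,60,45),P(648,467,45),P(437,467,45)]
C=np.array(C);print("tray",C.round(1)); print([np.linalg.norm(C[i]-C[i-1]).round(1) for i in range(4)],C.mean(0))
xa=(C[0]+C[1]-C[2]-C[3]);print("yaw",np.arctan2(xa[1],xa[0]), "top edge yaw",np.arctan2(*(C[0]-C[1])[[1,0]])-np.pi/2, [np.arctan2(*(C[a]-C[b])[[1,0]]) for a,b in((0,3),(1,2))])
# scene rim corners
Q=lambda x,y,z:onplane(s,270+(x+.5)/5-.5,160+(y+.5)/5-.5,z)
D=np.array([Q(98,452,45),Q(365,443,45),Q(293,143,45),Q(70,152,45)])
print("scene tray",D.round(1),D.mean(0))
# balls by mask
def blobs(c,u0,v0,u1,v1):
    im=c["color"][v0:v1,u0:u1].astype(int); return im
h=cv2.cvtColor(t["color"],cv2.COLOR_RGB2HSV)
for n,c,(u0,v0,u1,v1) in(("t",t,(225,155,268,195)),("s",s,(290,222,336,252))):
    hh=cv2.cvtColor(c["color"],cv2.COLOR_RGB2HSV)[v0:v1,u0:u1]
    g=c["color"][v0:v1,u0:u1]
    m=((hh[...,1]>140)&(hh[...,2]<170)).astype(np.uint8)
    k,l,st,ce=cv2.connectedComponentsWithStats(m)
    for i in range(1,k):
        if st[i,4]>15: 
            p=onplane(c,ce[i][0]+u0,ce[i][1]+v0,24); print(n,st[i],(ce[i]+[u0,v0]).round(1),p.round(1))
# scoop grip top z=98
F=P(104,276,98);B=P(155,450,98);print("bar",F,B,np.linalg.norm(F-B),np.arctan2(*(F-B)[[1,0]]))
print("scene bar", Q(575,72,98),Q(683,165,98))
print("lip",P(72,297,5),P(210,247,5),"back",P(108,457,40),P(262,403,32))
```

```text
tray [[677.4  99.2  45. ]
 [681.4 -28.6  45. ]
 [426.5 -38.4  45. ]
 [423.6  90.2  45. ]]
[np.float64(254.0), np.float64(127.9), np.float64(255.0), np.float64(128.7)] [552.21112495  30.59631408  45.        ]
yaw 0.03693998730486313 top edge yaw 0.03114703117431228 [np.float64(0.03531455440651765), np.float64(0.03855850288086046)]
scene tray [[680.3 -30.3  45. ]
 [677.9  98.3  45. ]
 [426.   91.5  45. ]
 [430.6 -37.2  45. ]] [553.73173597  30.57700769  45.        ]
t [16  5  9 10 73] [245.1 164.8] [632.3  34.7  24. ]
t [29  4 10 10 78] [258.6 163.6] [6.363e+02 5.000e-01 2.400e+01]
t [ 2  7 10 10 75] [231.3 166.3] [627.2  69.7  24. ]
t [31 25  9 10 75] [259.9 184.4] [582.6  -4.6  24. ]
t [ 2 26 10 10 74] [231.4 185.5] [577.9  67.7  24. ]
t [17 26 10 10 77] [246.5 185.8] [578.2  29.3  24. ]
s [17  3  8  8 51] [310.3 228.6] [578.5  28.9  24. ]
s [31  3  9  8 53] [324.8 228.3] [578.5  66.9  24. ]
s [ 4  4  8  9 54] [297.3 229.9] [582.7  -5.5  24. ]
s [34 15  8  9 59] [327.6 240.8] [627.4  68.9  24. ]
s [20 17  9  8 57] [313.8 242.4] [632.5  33.6  24. ]
s [ 7 18  8  8 57] [300.6 243.7] [636.  -0.  24.]
bar [529.45877471 280.06912897  98.        ] [429.61173713 244.85160936  98.        ] 105.87589244494269 0.3390912253882316
scene bar [438.05387993 244.32342461  98.        ] [528.34868028 281.2822087   98.        ]
lip [526.0999243  331.47178592   5.        ] [560.62517804 246.10352126   5.        ] back [425.10836782 290.75853549  40.        ] [460.51151202 201.2978489   32.        ]
```

step_arm --rows '[0, 0, 0.5, -0.036, 0, 0, 0.5, -0.036, 0, 0, 0.5, -0.036, 0, 0, 0.5, -0.036, 0, 0, 0.5, -0.036, 0, 0, 0.5, -0.036, 0, 0, 0.5, -0.035, 0, 0, 0, 0]' --grip 100

```text
clock: 1.02
ee_pos: [230.6, 525.3, 159.3]
tool_rot: [[-0.93, -0.368, -0.002], [-0.368, 0.93, -0.004], [0.003, -0.003, -1.0]]
contact_force: [0.2, -0.2, 0.2]
finger_gap: 85.5
```

```bash
cat >> h.py <<'E'
def go(target,yaw=None,show=True):
    o=manip.observe(); R=np.array(o["tool_rot"]); p=np.array(o["ee_pos"])
    d=R.T@(np.array(target)-p); cy=np.arctan2(R[1,0],R[0,0])
    print("clock",round(o["clock"],2),"pos",p.round(1),"yaw",round(cy,4),"gap",round(o["finger_gap"],1),"F",np.round(o["contact_force"],1),"M",np.round(o["moment"],2))
    print("delta tool mm",d.round(1),"units",(d/20).round(2), "twist units", None if yaw is None else round(-((yaw-cy+np.pi)%(2*np.pi)-np.pi)/np.pi,4))
E
python3 - <<'E'
from h import *
go((485,265,150),0.375+np.pi)
t=cam("top")
# box rim: mask walls, ellipse
crop(t,320,180,420,330,4,"pics/t2.png")
E
```

```text
clock 1.02 pos [230.6 525.3 159.3] yaw -2.7651 gap 85.5 F [ 0.2 -0.2  0.2] M [-0.05  0.01 -0.02]
delta tool mm [-140.9 -335.6    9.9] units [ -7.04 -16.78   0.49] twist units 0.0005
```

View pics/t2.png

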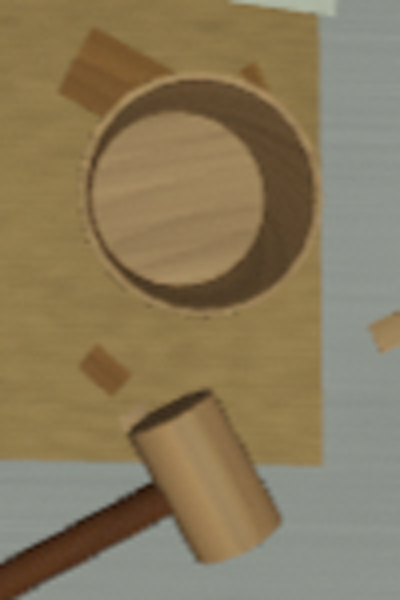

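step_arm --rows '[-0.41, -0.98, 0, 0, -0.41, -0.98, 0, 0, -0.41, -0.98, 0, 0, -0.41, -0.98, 0, 0, -0.41, -0.98, 0, 0, -0.41, -0.98, 0, 0, -0.41, -0.98, 0, 0, -0.41, -0.98, 0, 0]'

```text
clock: 1.73
ee_pos: [350.6, 404.2, 162.3]
tool_rot: [[-0.932, -0.363, 0.001], [-0.363, 0.932, 0.001], [-0.002, 0.001, -1.0]]
contact_force: [-0.5, 1.1, 0.4]
finger_gap: 85.4
```

step_arm --rows '[-0.41, -0.98, 0, 0, -0.41, -0.98, 0, 0, -0.41, -0.98, 0, 0, -0.41, -0.98, 0, 0, -0.41, -0.98, 0, 0, -0.41, -0.98, 0, 0, -0.41, -0.98, 0, 0, 0, 0, 0, 0]'

```text
clock: 2.4
ee_pos: [456.0, 296.0, 162.3]
tool_rot: [[-0.933, -0.361, 0.003], [-0.361, 0.933, 0.0], [-0.003, -0.001, -1.0]]
contact_force: [-0.6, -0.5, -0.2]
finger_gap: 85.0
```

Run:
```python
from h import *
go((485,265,150),0.375+np.pi)
t=cam("top");w=cam("wrist")
cv2.imwrite("pics/w2.png",w["color"][:,:,::-1]); crop(t,90,150,290,300,4,"pics/t3.png")
P=lambda x,y,z:onplane(t,320+(x+.5)/4-.5,180+(y+.5)/4-.5,z)
print("box",P(201,192,70),P(177,198,4),P(82,192,70)-P(319,192,70))
print("cup,canister,flask", onplane(t,340,118,60),onplane(t,445,141,123),onplane(t,188,112,0))
```

```text
clock 2.4 pos [456.  296.  162.3] yaw -2.7725 gap 85.0 F [-0.6 -0.5 -0.2] M [-0.01 -0.03  0.04]
delta tool mm [-15.8 -39.4  12.4] units [-0.79 -1.97  0.62] twist units -0.0019
box [ 476.9659559  -274.90084544   70.        ] [ 476.42044401 -275.52883764    4.        ] [ -3.50531138 144.43503876   0.        ]
cup,canister,flask [ 751.25806195 -201.78316691   60.        ] [ 682.34884469 -440.11380009  123.        ] [774.48802382 191.51771459   0.        ]
```

View pics/w2.png

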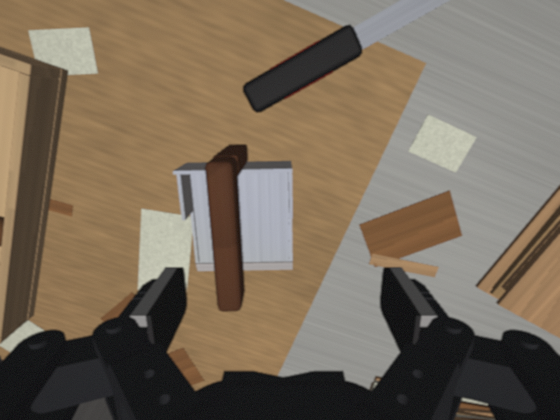

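View pics/t3.png

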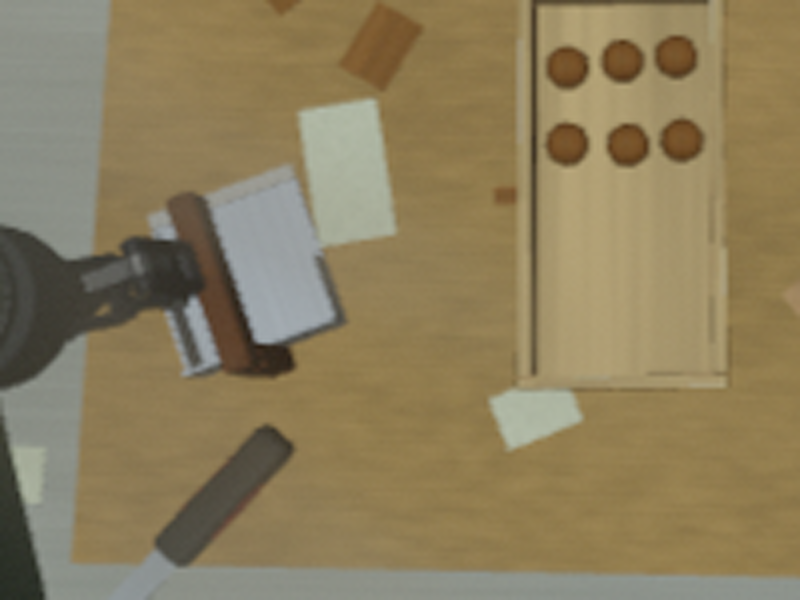

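Run:
```python
from h import *
w=cam("wrist")
a=onplane(w,230,308,98);b=onplane(w,221.5,163,98);print(a,b,np.linalg.norm(a-b),np.arctan2(*(a-b)[[1,0]]))
for u,v in((291,270),(197,271),(292,165),(180,170)): print(onplane(w,u,v,3 if v>200 else 3))
```

```text
[528.71719371 284.90830114  98.        ] [431.24284402 246.73596004  98.        ] 104.6822643695042 0.3732564158371674
[530.92245201 335.20918556   3.        ]
[566.26105454 247.24718397   3.        ]
[431.47092331 296.76745195   3.        ]
[472.87601693 202.84549846   3.        ]
```

step_arm --rows '[-0.26, -0.66, 0.2, 0, -0.26, -0.66, 0.2, 0, -0.26, -0.66, 0.2, 0, 0, 0, 0, 0]'

```text
clock: 2.88
ee_pos: [482.6, 266.3, 148.9]
tool_rot: [[-0.931, -0.365, -0.0], [-0.365, 0.931, -0.001], [0.0, -0.001, -1.0]]
contact_force: [-0.2, 0.3, 1.0]
finger_gap: 85.6
```

Run:
```python
from h import *
w=cam("wrist"); go((485,265,65),0.375+np.pi)
cv2.imwrite("pics/w3.png",w["color"][:,:,::-1])
```

```text
clock 2.93 pos [482.  267.  149.2] yaw -2.7681 gap 84.9 F [-0.4 -0.2 -0.1] M [0.03 0.04 0.01]
delta tool mm [-2.1 -3.  84.2] units [-0.11 -0.15  4.21] twist units -0.0005
```

View pics/w3.png

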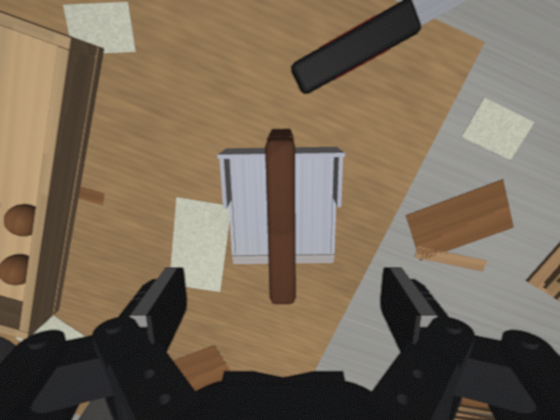

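Run:
```python
from h import *
w=cam("wrist")
o=manip.observe();R=np.array(o["tool_rot"]);p=np.array(o["ee_pos"])
for u,v in((283,302),(281.5,145),(229,263),(334,262),(284,262),(269.5,302),(296.5,302)):
    for z in(98,3):
        q=onplane(w,u,v,z); print(u,v,z,q.round(1),(R.T@(q-p)).round(1))
```

```text
283 302 98 [530.5 284.8  98. ] [-51.7  -1.7  51.4]
283 302 3 [588.3 307.4   3. ] [-113.8   -1.9  146.4]
281.5 145 98 [434.  246.2  98. ] [52.2 -2.4 51.4]
281.5 145 3 [444.7 249.8   3. ] [ 41.   -2.9 146.4]
229 263 98 [516.3 242.   98. ] [-22.9 -36.3  51.4]
229 263 3 [567.2 243.6   3. ] [-70.8 -53.5 146.4]
334 262 98 [491.1 304.6  98. ] [-22.2  31.1  51.4]
334 262 3 [529.6 336.8   3. ] [-69.9  47.  146.4]
284 262 98 [502.8 274.7  98. ] [-22.2  -1.   51.4]
284 262 3 [547.  292.3   3. ] [-69.8  -0.8 146.4]
269.5 302 98 [533.8 276.4  98. ] [-51.7 -10.7  51.4]
269.5 302 3 [593.2 294.9   3. ] [-113.8  -15.3  146.4]
296.5 302 98 [527.2 293.2  98. ] [-51.7   7.4  51.4]
296.5 302 3 [583.4 319.9   3. ] [-113.8   11.6  146.4]
```

step_arm --rows '[-0.08, -0.06, 0.6, 0, -0.08, -0.06, 0.6, 0, 0, 0, 0.6, 0, 0, 0, 0.6, 0, 0, 0, 0.6, 0, 0, 0, 0.6, 0, 0, 0, 0.6, 0, 0, 0, 0, 0]'

```text
clock: 3.65
ee_pos: [484.0, 266.1, 63.6]
tool_rot: [[-0.93, -0.367, -0.004], [-0.367, 0.93, -0.001], [0.004, 0.0, -1.0]]
contact_force: [0.0, 0.3, -1.3]
finger_gap: 85.4
```

step_arm --rows '[0, 0, 0, 0, 0, 0, 0, 0, 0, 0, 0, 0, 0, 0, 0, 0, 0, 0, 0, 0, 0, 0, 0, 0, 0, 0, 0, 0, 0, 0, 0, 0]' --grip 0

```text
clock: 4.32
ee_pos: [486.6, 265.9, 66.0]
tool_rot: [[-0.931, -0.366, 0.001], [-0.366, 0.931, 0.001], [-0.001, 0.0, -1.0]]
contact_force: [0.4, 0.7, 4.4]
finger_gap: 17.4
```

Run:
```python
from h import *
go((485,265,65),0.375+np.pi)
w=cam("wrist"); t=cam("top")
cv2.imwrite("pics/w4.png",w["color"][:,:,::-1])
```

```text
clock 4.32 pos [486.6 265.9  66. ] yaw -2.767 gap 17.4 F [0.4 0.7 4.4] M [-0.04  0.06  0.03]
delta tool mm [ 1.9 -0.3  1. ] units [ 0.09 -0.01  0.05] twist units -0.0001
```

View pics/w4.png

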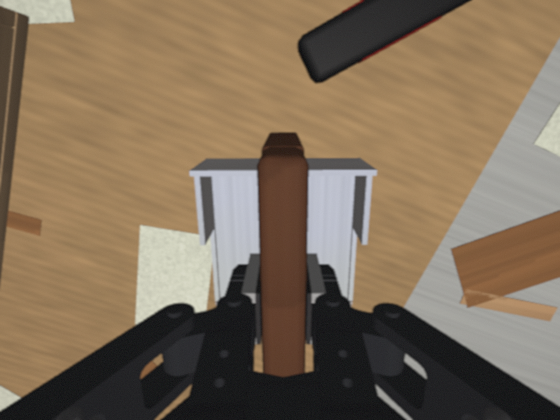

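step_arm --rows '[0, 0, -0.3, 0, 0, 0, -0.7, 0, 0, 0, -0.8, 0, 0, 0, -0.8, 0, 0, 0, -0.8, 0, 0, 0, -0.8, 0, 0, 0, -0.4, 0, 0, 0, 0, 0]'

```text
clock: 5.08
ee_pos: [486.9, 266.1, 158.9]
tool_rot: [[-0.931, -0.366, 0.003], [-0.366, 0.931, 0.001], [-0.003, 0.0, -1.0]]
contact_force: [-0.3, 0.5, -2.2]
finger_gap: 17.2
```

step_arm --rows '[0, 0, 0, 0.018, 0, 0, 0, 0.018, 0, 0, 0, 0.018, 0, 0, 0, 0.018, 0, 0, 0, 0.018, 0, 0, 0, 0.018, 0, 0, 0, 0, 0, 0, 0, 0]'

```text
clock: 5.75
ee_pos: [485.6, 265.4, 156.2]
tool_rot: [[-0.999, -0.037, -0.002], [-0.037, 0.999, -0.001], [0.002, -0.001, -1.0]]
contact_force: [0.2, -0.1, -1.0]
finger_gap: 17.4
```

Run:
```python
from h import *
yaw=0.036; ux=np.array([np.cos(yaw),np.sin(yaw)]); tc=np.array([553,30.6])
g=tc+ux*(-41-10); print(g)
go((g[0],g[1],156),yaw+np.pi)
w=cam("wrist"); t=cam("top"); s=cam("scene")
cv2.imwrite("pics/w5.png",w["color"][:,:,::-1]); crop(t,90,150,290,300,4,"pics/t5.png");crop(s,330,130,480,240,5,"pics/s5.png")
```

```text
[502.03304443  28.76439655]
clock 5.75 pos [485.6 265.4 156.2] yaw -3.1047 gap 17.4 F [ 0.2 -0.1 -1. ] M [-0.03 -0.05 -0.01]
delta tool mm [  -7.7 -237.1    0.4] units [ -0.39 -11.85   0.02] twist units 0.0003
```

View pics/s5.png

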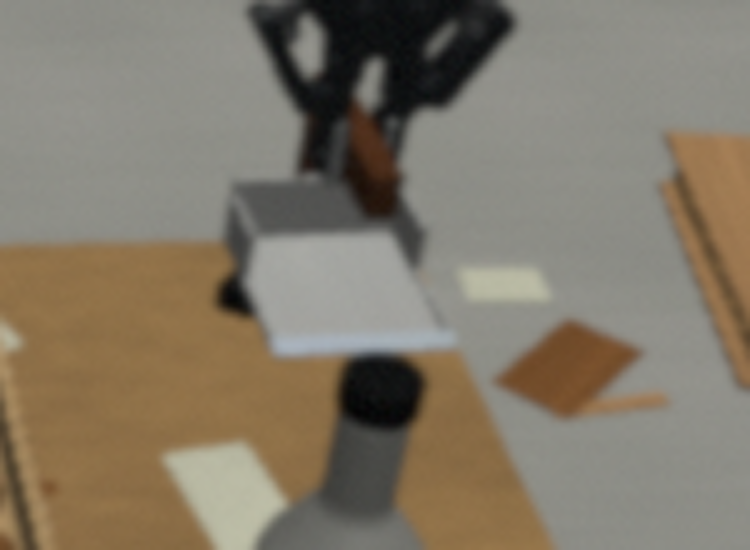

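View pics/t5.png

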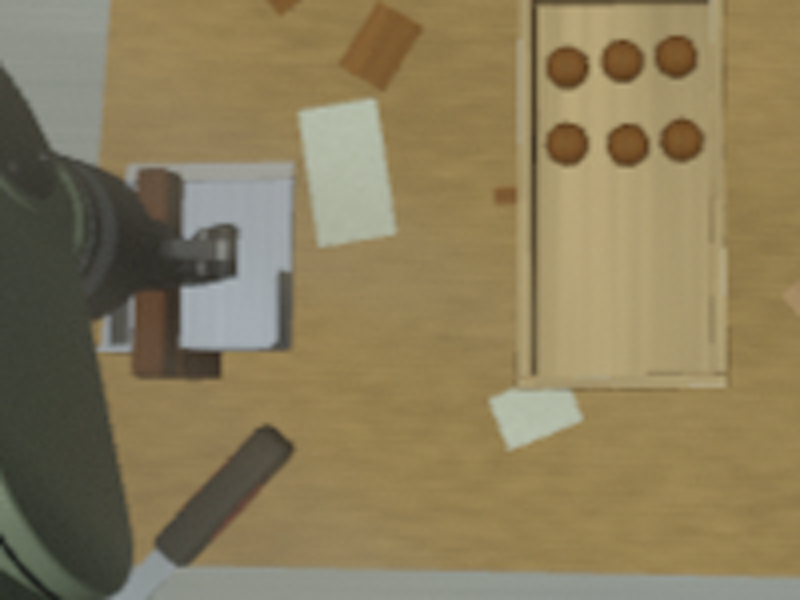

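View pics/w5.png

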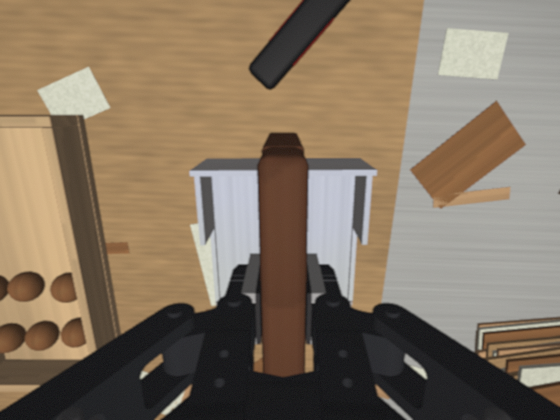

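Run:
```python
from h import *
t=cam("top"); s=cam("scene")
S=lambda x,y:(330+(x+.5)/5-.5,130+(y+.5)/5-.5); T=lambda x,y:(90+(x+.5)/4-.5,150+(y+.5)/4-.5)
a=tri(s,S(275,355),t,T(293,163));b=tri(s,S(457,346),t,T(130,164));print(a,b)
o=manip.observe();R=np.array(o["tool_rot"]);p=np.array(o["ee_pos"])
print(p,[(R.T@(q[0]-p)).round(1) for q in(a,b)])
```

```text
(array([551.5217379 , 220.57263289,  90.6456964 ]), np.float64(0.15405121080019116)) (array([548.28947212, 315.1732602 ,  91.58777063]), np.float64(0.9143495124701936))
[486.07046961 265.6652575  157.11943022] [array([-63.8, -47.4,  66.5]), array([-64. ,  47.2,  65.5])]
```

step_arm --rows '[-0.03, -0.4, 0, 0, -0.03, -0.8, 0, 0, -0.03, -0.9, 0, 0, -0.03, -0.9, 0, 0, -0.03, -0.9, 0, 0, -0.03, -0.9, 0, 0, -0.03, -0.9, 0, 0, -0.03, -0.9, 0, 0]'

```text
clock: 6.67
ee_pos: [495.5, 132.5, 157.4]
tool_rot: [[-0.999, -0.036, 0.0], [-0.036, 0.999, -0.0], [-0.0, -0.0, -1.0]]
contact_force: [0.3, -0.0, -1.5]
finger_gap: 16.9
```

step_arm --rows '[-0.03, -0.9, 0, 0, -0.03, -0.9, 0, 0, -0.03, -0.9, 0, 0, -0.03, -0.9, 0, 0, -0.02, -0.9, 0, 0, 0, -0.5, 0, 0, 0, 0, 0, 0, 0, 0, 0, 0]'

```text
clock: 7.33
ee_pos: [501.9, 33.9, 157.4]
tool_rot: [[-0.999, -0.034, 0.0], [-0.034, 0.999, 0.001], [-0.0, 0.001, -1.0]]
contact_force: [-0.1, -0.3, -1.8]
finger_gap: 17.2
```

Run:
```python
from h import *
go((502,28.8,76),np.pi+.036)
w=cam("wrist"); t=cam("top"); s=cam("scene")
cv2.imwrite("pics/w6.png",w["color"][:,:,::-1]); crop(t,190,130,340,280,4,"pics/t6.png");crop(s,260,140,400,280,4,"pics/s6.png")
```

```text
clock 7.33 pos [501.9  33.9 157.4] yaw -3.1075 gap 17.2 F [-0.1 -0.3 -1.8] M [-0.   -0.02 -0.02]
delta tool mm [ 0.1 -5.2 81.4] units [ 0.   -0.26  4.07] twist units -0.0006
```

View pics/w6.png

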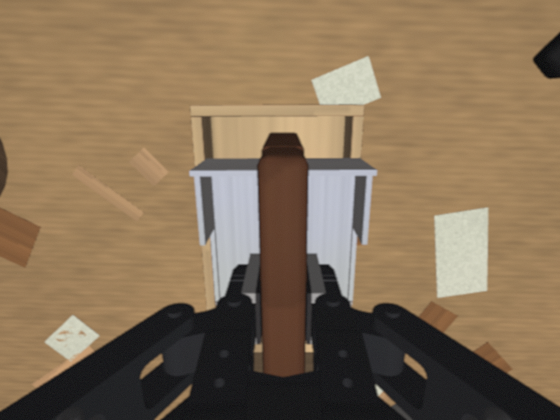

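View pics/s6.png

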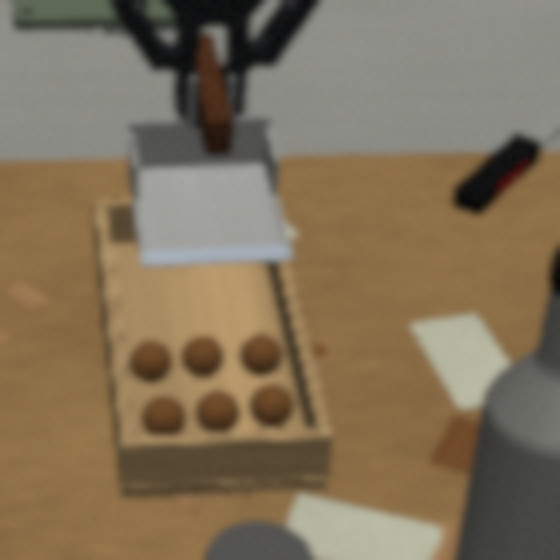

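View pics/t6.png

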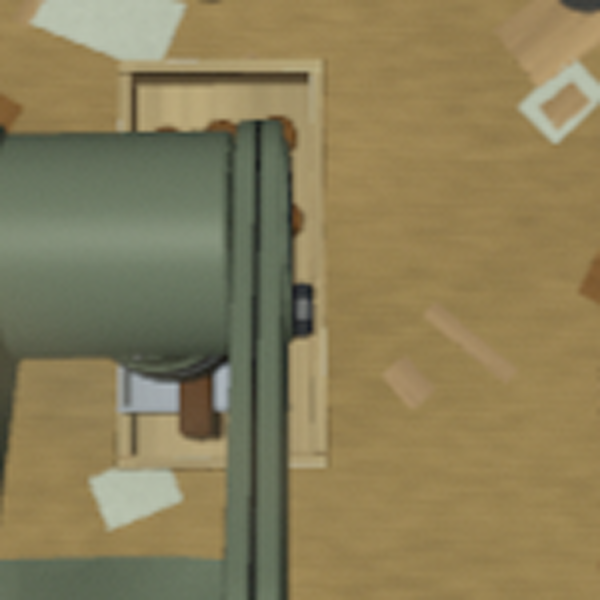

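step_arm --rows '[0, -0.13, 0.4, 0, 0, -0.13, 0.6, 0, 0, 0, 0.6, 0, 0, 0, 0.6, 0, 0, 0, 0.6, 0, 0, 0, 0.4, 0, 0, 0, 0.3, 0, 0, 0, 0, 0]'

```text
clock: 8.15
ee_pos: [501.3, 29.2, 86.0]
tool_rot: [[-0.999, -0.036, -0.003], [-0.036, 0.999, 0.0], [0.003, 0.0, -1.0]]
contact_force: [-0.2, 0.5, -0.5]
finger_gap: 17.1
```

Run:
```python
from h import *
go((502,28.8,76),np.pi+.036)
w=cam("wrist");s=cam("scene")
cv2.imwrite("pics/w7.png",w["color"][:,:,::-1]);crop(s,260,140,400,280,4,"pics/s7.png")
```

```text
clock 8.15 pos [501.3  29.2  86. ] yaw -3.1056 gap 17.1 F [-0.2  0.5 -0.5] M [-0.04 -0.03  0.  ]
delta tool mm [-0.7 -0.4 10. ] units [-0.03 -0.02  0.5 ] twist units -0.0
```

View pics/w7.png

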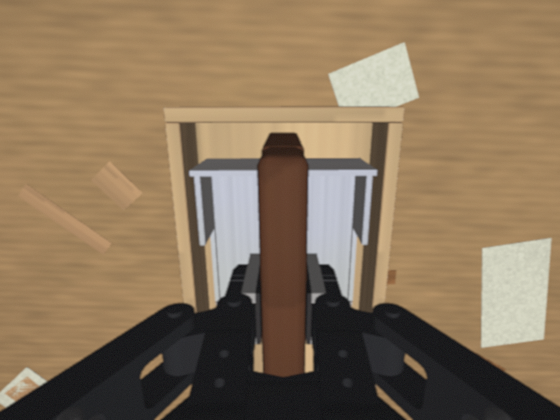

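View pics/s7.png

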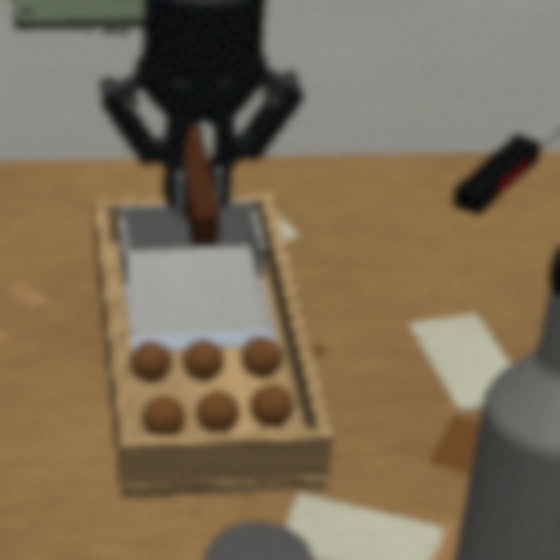

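step_arm --rows '[0, 0, 0.2, 0, 0, 0, 0.15, 0, 0, 0, 0.1, 0, 0, 0, 0, 0, 0, 0, 0, 0]'

```text
clock: 8.67
ee_pos: [502.1, 28.9, 78.3]
tool_rot: [[-0.999, -0.035, -0.0], [-0.035, 0.999, 0.0], [0.0, 0.0, -1.0]]
contact_force: [0.3, 0.2, -2.5]
finger_gap: 17.0
```

step_arm --rows '[0, 0, 0.05, 0, 0, 0, 0, 0, 0, 0, 0, 0]'

```text
clock: 8.92
ee_pos: [502.2, 28.9, 77.4]
tool_rot: [[-0.999, -0.035, 0.0], [-0.035, 0.999, 0.0], [-0.0, 0.0, -1.0]]
contact_force: [0.5, 0.0, -1.8]
finger_gap: 17.4
```

step_arm --rows '[0, 0, 0.04, 0, 0, 0, 0, 0, 0, 0, 0, 0]'

```text
clock: 9.17
ee_pos: [502.1, 28.9, 76.5]
tool_rot: [[-0.999, -0.035, -0.0], [-0.035, 0.999, 0.0], [0.0, 0.0, -1.0]]
contact_force: [0.3, 0.4, -2.7]
finger_gap: 17.2
```

step_arm --rows '[0, 0, 0.04, 0, 0, 0, 0, 0, 0, 0, 0, 0]'

```text
clock: 9.42
ee_pos: [502.3, 29.0, 75.9]
tool_rot: [[-0.999, -0.035, 0.0], [-0.035, 0.999, 0.0], [-0.0, 0.0, -1.0]]
contact_force: [0.9, 0.2, 0.5]
finger_gap: 17.4
```

step_arm --rows '[0, 0, 0.03, 0, 0, 0, 0, 0, 0, 0, 0, 0]'

```text
clock: 9.67
ee_pos: [502.3, 28.9, 76.0]
tool_rot: [[-0.999, -0.035, 0.001], [-0.035, 0.999, 0.0], [-0.001, 0.0, -1.0]]
contact_force: [-1.9, -0.4, 6.4]
finger_gap: 17.1
```

step_arm --rows '[-0.15, 0, -0.01, 0, -0.25, 0, 0, 0, -0.3, 0, 0, 0, -0.3, 0, 0, 0, -0.3, 0, 0, 0, -0.3, 0, 0, 0, -0.3, 0, 0, 0, -0.3, 0, 0, 0]'

```text
clock: 10.33
ee_pos: [546.3, 30.5, 75.9]
tool_rot: [[-0.999, -0.035, -0.0], [-0.035, 0.999, 0.0], [0.0, 0.0, -1.0]]
contact_force: [-2.4, -0.8, 5.6]
finger_gap: 17.3
```

Run:
```python
from h import *
go((553+55,30.6+2,76),np.pi+.036)
s=cam("scene");crop(s,260,140,400,280,4,"pics/s8.png")
```

```text
clock 10.33 pos [546.3  30.5  75.9] yaw -3.1061 gap 17.3 F [-2.4 -0.8  5.6] M [-0.07  0.33  0.  ]
delta tool mm [-61.7  -0.1  -0.1] units [-3.09 -0.   -0.  ] twist units -0.0002
```

View pics/s8.png

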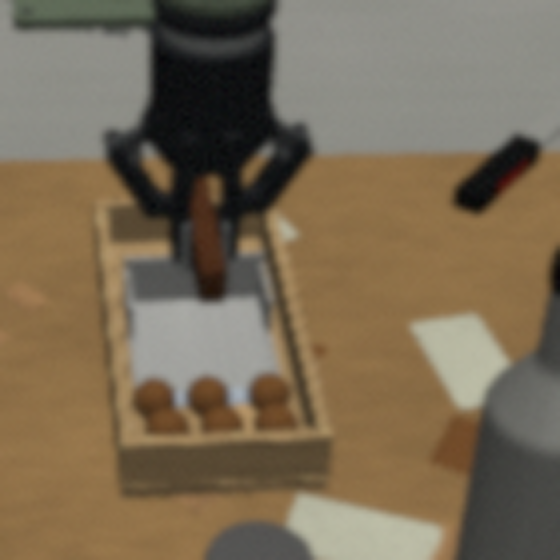

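step_arm --rows '[-0.3, 0, 0, 0, -0.3, 0, 0, 0, -0.3, 0, 0, 0, -0.3, 0, 0, 0, -0.3, 0, 0, 0, -0.2, 0, 0, 0, 0, 0, 0, 0]'

```text
clock: 10.97
ee_pos: [581.2, 31.7, 76.0]
tool_rot: [[-0.999, -0.035, 0.002], [-0.035, 0.999, 0.0], [-0.002, 0.0, -1.0]]
contact_force: [-1.2, 0.4, 4.4]
finger_gap: 17.4
```

Run:
```python
from h import *
go((553+55,30.6+2,76),np.pi+.036)
s=cam("scene");crop(s,260,140,400,280,4,"pics/s9.png")
```

```text
clock 10.97 pos [581.2  31.7  76. ] yaw -3.1061 gap 17.4 F [-1.2  0.4  4.4] M [-0.09  0.04  0.01]
delta tool mm [-26.8  -0.1   0. ] units [-1.34 -0.    0.  ] twist units -0.0002
```

View pics/s9.png

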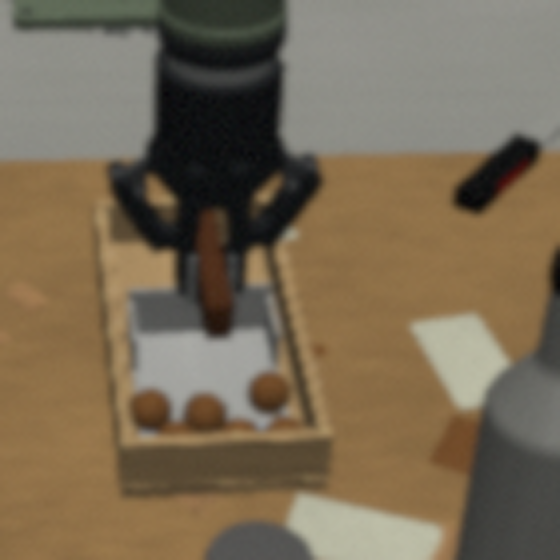

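step_arm --rows '[-0.2, 0, 0, 0, -0.25, 0, 0, 0, -0.25, 0, 0, 0, -0.25, 0, 0, 0, -0.2, 0, 0, 0, -0.05, 0, 0, 0, 0, 0, 0, 0]'

```text
clock: 11.6
ee_pos: [604.3, 32.5, 76.0]
tool_rot: [[-0.999, -0.035, 0.0], [-0.035, 0.999, 0.0], [-0.0, 0.0, -1.0]]
contact_force: [-2.4, -0.7, 6.4]
finger_gap: 17.3
```

Run:
```python
from h import *
go((553+55,30.6+2,76),np.pi+.036)
s=cam("scene");crop(s,260,140,400,280,4,"pics/s10.png");w=cam("wrist");cv2.imwrite("pics/w10.png",w["color"][:,:,::-1])
```

```text
clock 11.6 pos [604.3  32.5  76. ] yaw -3.1062 gap 17.3 F [-2.4 -0.7  6.4] M [-0.04  0.23 -0.01]
delta tool mm [-3.7 -0.1 -0. ] units [-0.19 -0.   -0.  ] twist units -0.0002
```

View pics/s10.png

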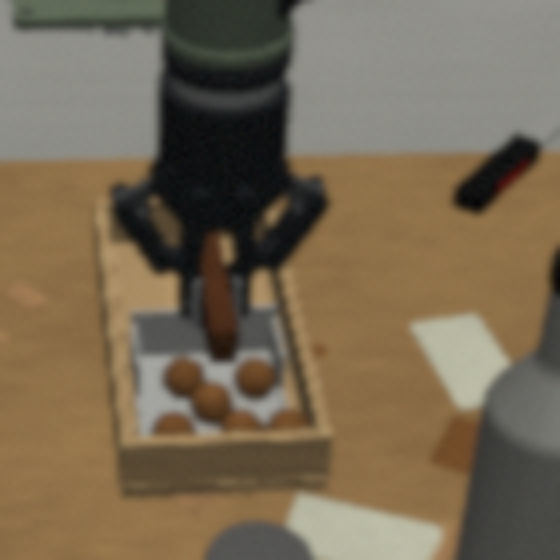

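View pics/w10.png

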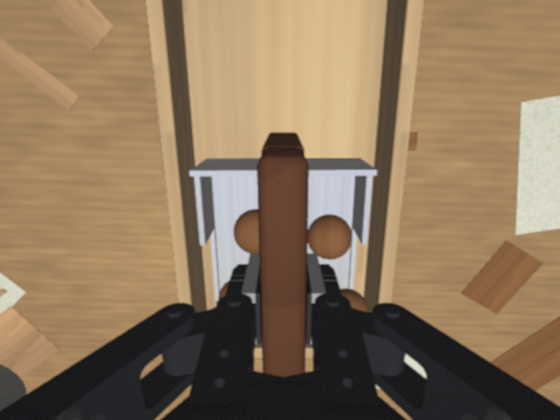

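step_arm --rows '[-0.1, 0, 0, 0, -0.1, 0, 0, 0, 0, 0, 0, 0, 0, 0, 0, 0]'

```text
clock: 12.03
ee_pos: [608.0, 32.7, 76.0]
tool_rot: [[-0.999, -0.035, 0.0], [-0.035, 0.999, 0.0], [-0.0, 0.0, -1.0]]
contact_force: [-2.6, -0.8, 6.1]
finger_gap: 17.6
```

Run:
```python
from h import *
go((553+55,30.6+2,76),np.pi+.036)
s=cam("scene");crop(s,280,210,350,265,9,"pics/s11.png");w=cam("wrist");cv2.imwrite("pics/w11.png",w["color"][:,:,::-1])
```

```text
clock 12.03 pos [608.   32.7  76. ] yaw -3.1061 gap 17.6 F [-2.6 -0.8  6.1] M [-0.02  0.27 -0.01]
delta tool mm [-0.  -0.1 -0. ] units [-0.   -0.01 -0.  ] twist units -0.0002
```

View pics/s11.png

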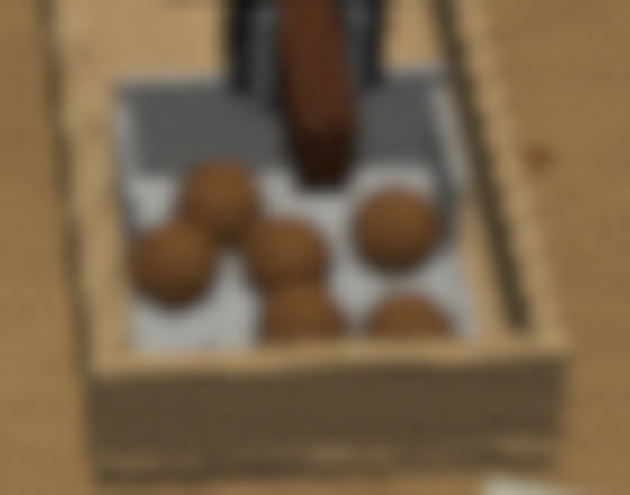

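View pics/w11.png

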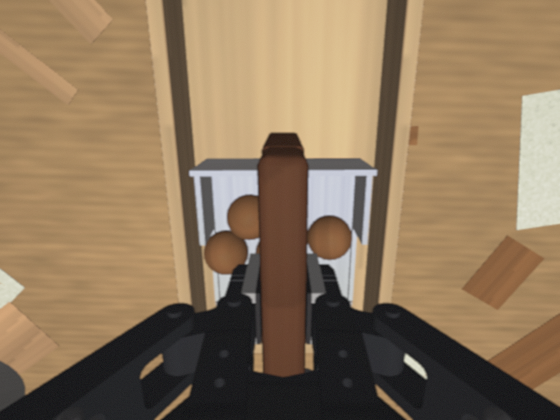

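step_arm --rows '[-0.06, 0, 0, 0, -0.04, 0, 0, 0, 0, 0, 0, 0, 0, 0, 0, 0]'

```text
clock: 12.47
ee_pos: [608.2, 32.7, 76.1]
tool_rot: [[-0.999, -0.035, -0.004], [-0.035, 0.999, -0.0], [0.004, 0.0, -1.0]]
contact_force: [-7.2, -0.8, 10.2]
finger_gap: 17.1
```

Run:
```python
from h import *
go((553+55,30.6+2,76),np.pi+.036)
s=cam("scene");crop(s,280,210,350,265,9,"pics/s12.png")
```

```text
clock 12.47 pos [608.2  32.7  76.1] yaw -3.1062 gap 17.1 F [-7.2 -0.8 10.2] M [-0.11  0.85 -0.04]
delta tool mm [ 0.2 -0.1  0.1] units [ 0.01 -0.01  0.01] twist units -0.0002
```

View pics/s12.png

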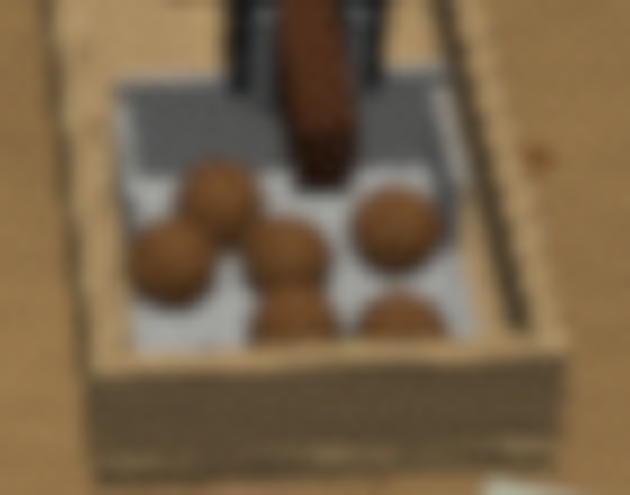

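step_arm --rows '[0.07, 0, 0, 0, 0, 0, -0.1, 0, 0, 0, -0.2, 0, 0, 0, -0.3, 0, 0, 0, -0.2, 0, 0, 0, 0, 0, 0, 0, 0, 0]'

```text
clock: 13.1
ee_pos: [608.2, 32.7, 91.3]
tool_rot: [[-0.999, -0.035, -0.001], [-0.035, 0.999, 0.0], [0.001, 0.0, -1.0]]
contact_force: [-1.2, -0.2, -2.5]
finger_gap: 17.4
```

Run:
```python
from h import *
go((553+55,30.6+2,76),np.pi+.036)
s=cam("scene");crop(s,280,205,350,260,9,"pics/s13.png")
```

```text
clock 13.1 pos [608.2  32.7  91.3] yaw -3.1062 gap 17.4 F [-1.2 -0.2 -2.5] M [ 0.01  0.31 -0.05]
delta tool mm [ 0.2 -0.1 15.3] units [ 0.01 -0.01  0.76] twist units -0.0002
```

View pics/s13.png

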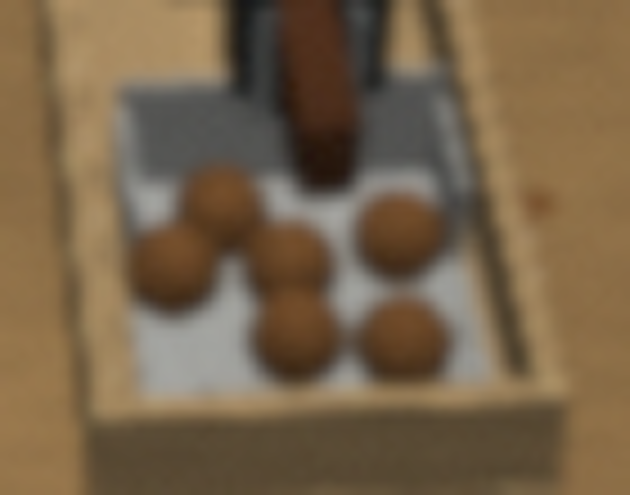

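step_arm --rows '[0, 0, -0.1, 0, 0, 0, -0.2, 0, 0, 0, -0.3, 0, 0, 0, -0.4, 0, 0, 0, -0.5, 0, 0, 0, -0.5, 0, 0, 0, -0.5, 0, 0, 0, -0.4, 0]'

```text
clock: 13.82
ee_pos: [609.5, 32.7, 151.4]
tool_rot: [[-0.999, -0.035, 0.003], [-0.035, 0.999, 0.0], [-0.003, 0.0, -1.0]]
contact_force: [0.0, -0.2, -1.5]
finger_gap: 17.2
```

step_arm --rows '[0, 0, -0.4, 0, 0, 0, -0.3, 0, 0, 0, -0.2, 0, 0, 0, -0.1, 0, 0, 0, 0, 0, 0, 0, 0, 0]'

```text
clock: 14.32
ee_pos: [608.5, 32.7, 169.0]
tool_rot: [[-0.999, -0.035, -0.001], [-0.035, 0.999, 0.0], [0.001, 0.0, -1.0]]
contact_force: [0.5, 0.3, -2.9]
finger_gap: 17.0
```

Run:
```python
from h import *
# pan centre over box (477,-275): origin about pan centre x=0 -> grip/TCP at -10 of scoop x (yaw .036)
go((477-10+1,-275.4,174),np.pi+.036)
s=cam("scene");crop(s,270,170,370,260,8,"pics/s14.png");w=cam("wrist");cv2.imwrite("pics/w14.png",w["color"][:,:,::-1])
```

```text
clock 14.32 pos [608.5  32.7 169. ] yaw -3.1062 gap 17.0 F [ 0.5  0.3 -2.9] M [-0.   -0.   -0.03]
delta tool mm [ 151.3 -302.9   -4.9] units [  7.56 -15.15  -0.25] twist units -0.0002
```

View pics/s14.png

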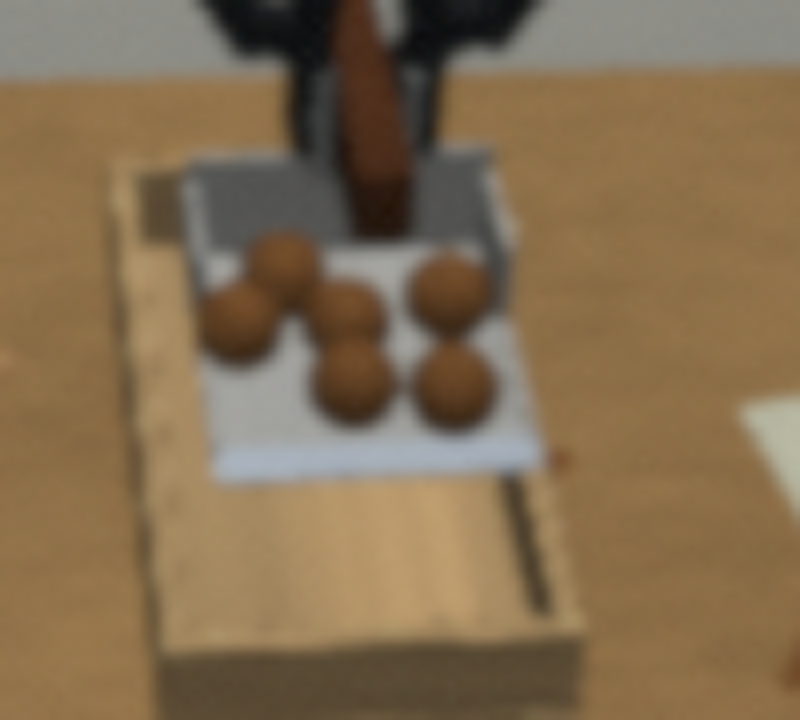

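View pics/w14.png

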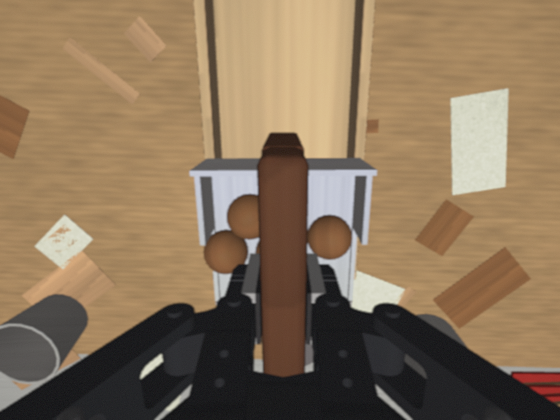

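step_arm --rows '[0.025, -0.05, 0, 0, 0.05, -0.1, 0, 0, 0.075, -0.15, 0, 0, 0.1, -0.2, 0, 0, 0.125, -0.25, 0, 0, 0.15, -0.3, 0, 0, 0.17, -0.35, 0, 0, 0.2, -0.4, 0, 0]'

```text
clock: 15.08
ee_pos: [591.7, -4.7, 169.4]
tool_rot: [[-0.999, -0.035, 0.0], [-0.035, 0.999, -0.0], [-0.0, -0.0, -1.0]]
contact_force: [0.5, -1.2, -3.2]
finger_gap: 17.4
```

step_arm --rows '[0.22, -0.45, 0, 0, 0.245, -0.5, 0, 0, 0.245, -0.5, 0, 0, 0.245, -0.5, 0, 0, 0.245, -0.5, 0, 0, 0.245, -0.5, 0, 0, 0.245, -0.5, 0, 0, 0.245, -0.5, 0, 0]'

```text
clock: 15.75
ee_pos: [555.7, -85.3, 169.3]
tool_rot: [[-0.999, -0.035, 0.0], [-0.035, 0.999, 0.0], [-0.0, 0.0, -1.0]]
contact_force: [-0.4, 0.2, -2.0]
finger_gap: 16.9
```

step_arm --rows '[0.245, -0.5, 0, 0, 0.245, -0.5, 0, 0, 0.245, -0.5, 0, 0, 0.245, -0.5, 0, 0, 0.245, -0.5, 0, 0, 0.245, -0.5, 0, 0, 0.245, -0.5, 0, 0, 0.245, -0.5, 0, 0]'

```text
clock: 16.42
ee_pos: [519.4, -166.6, 169.3]
tool_rot: [[-0.999, -0.035, 0.0], [-0.035, 0.999, 0.0], [-0.0, 0.0, -1.0]]
contact_force: [0.1, -0.4, -1.9]
finger_gap: 17.2
```

step_arm --rows '[0.245, -0.5, 0, 0, 0.245, -0.5, 0, 0, 0.245, -0.5, 0, 0, 0.245, -0.5, 0, 0, 0.22, -0.45, 0, 0, 0.2, -0.4, 0, 0, 0.17, -0.35, 0, 0, 0.15, -0.3, 0, 0]'

```text
clock: 17.08
ee_pos: [487.6, -237.5, 169.3]
tool_rot: [[-0.999, -0.035, 0.0], [-0.035, 0.999, 0.0], [-0.0, 0.0, -1.0]]
contact_force: [1.1, -0.6, -2.7]
finger_gap: 17.3
```

step_arm --rows '[0.125, -0.25, 0, 0, 0.1, -0.2, 0, 0, 0.075, -0.15, 0, 0, 0.05, -0.1, 0, 0, 0.025, -0.05, 0, 0, 0, 0, 0, 0, 0, 0, 0, 0, 0, 0, 0, 0]'

```text
clock: 17.75
ee_pos: [481.1, -251.8, 169.3]
tool_rot: [[-0.999, -0.036, 0.0], [-0.036, 0.999, 0.0], [-0.0, 0.0, -1.0]]
contact_force: [0.2, -1.0, -2.7]
finger_gap: 17.0
```

Run:
```python
from h import *
go((470,-275.3,172),np.pi+.036)
s=cam("scene");cv2.imwrite("pics/s15.png",s["color"][:,:,::-1]);crop(s,140,130,260,240,6,"pics/s15c.png");t=cam("top");cv2.imwrite("pics/t15.png",t["color"][:,:,::-1]);w=cam("wrist");cv2.imwrite("pics/w15.png",w["color"][:,:,::-1])
```

```text
clock 17.75 pos [ 481.1 -251.8  169.3] yaw -3.1058 gap 17.0 F [ 0.2 -1.  -2.7] M [-0.02  0.   -0.01]
delta tool mm [ 11.9 -23.1  -2.7] units [ 0.6  -1.16 -0.14] twist units -0.0001
```

View pics/s15c.png

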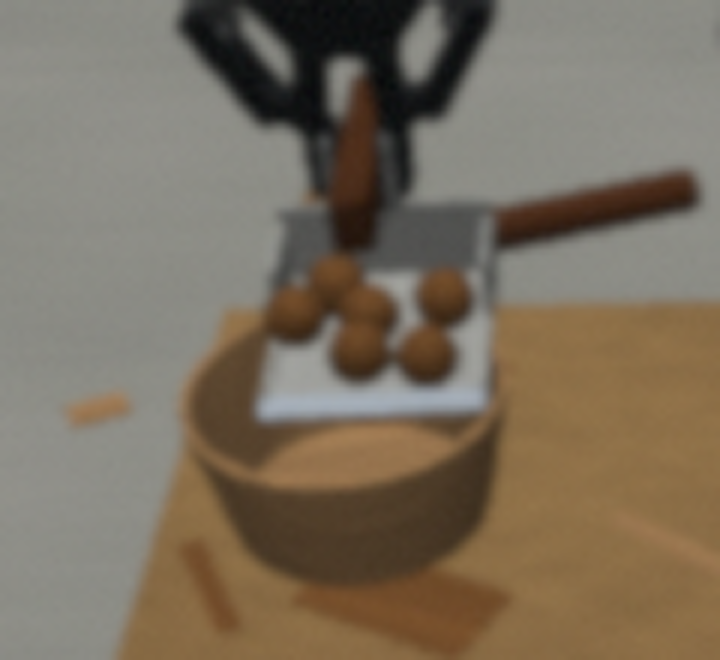

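View pics/t15.png

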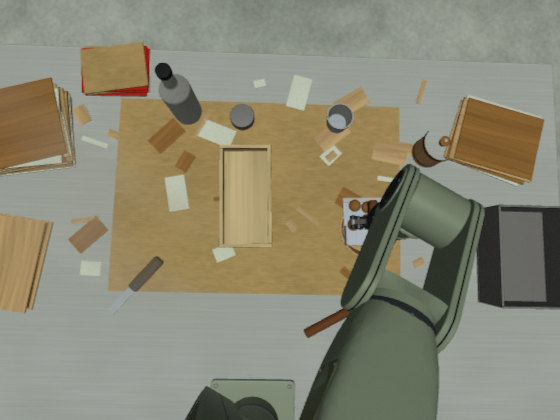

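View pics/w15.png

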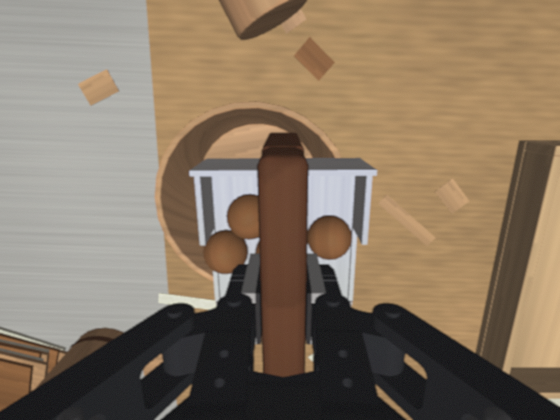

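step_arm --rows '[0.05, -0.1, -0.02, 0, 0.1, -0.2, -0.03, 0, 0.13, -0.25, -0.03, 0, 0.13, -0.25, -0.03, 0, 0.1, -0.2, -0.03, 0, 0.05, -0.1, 0, 0, 0.03, -0.05, 0, 0, 0, 0, 0, 0]'

```text
clock: 18.57
ee_pos: [469.8, -275.7, 172.1]
tool_rot: [[-0.999, -0.035, 0.0], [-0.035, 0.999, 0.0], [-0.0, 0.0, -1.0]]
contact_force: [0.4, -0.2, -1.7]
finger_gap: 17.5
```

step_arm --rows '[0, 0, 0, 0, 0, 0, 0, 0, 0, 0, 0, 0, 0, 0, 0, 0, 0, 0, 0, 0, 0, 0, 0, 0]'

```text
clock: 19.07
ee_pos: [470.1, -275.3, 172.1]
tool_rot: [[-0.999, -0.036, 0.0], [-0.036, 0.999, 0.0], [-0.0, 0.0, -1.0]]
contact_force: [-0.1, 0.9, -2.3]
finger_gap: 17.1
```

Run:
```python
from h import *
go((470,-275.3,172),np.pi+.036)
s=cam("scene");cv2.imwrite("pics/s16.png",s["color"][:,:,::-1]);crop(s,140,130,260,240,6,"pics/s16c.png");w=cam("wrist");cv2.imwrite("pics/w16.png",w["color"][:,:,::-1])
print(manip.observe()["dq"])
```

```text
clock 19.07 pos [ 470.1 -275.3  172.1] yaw -3.106 gap 17.1 F [-0.1  0.9 -2.3] M [ 0.03 -0.   -0.01]
delta tool mm [ 0.1 -0.   0.1] units [ 0. -0.  0.] twist units -0.0001
[ 7.58226927e-04  4.99010015e-04 -1.28962976e-03 -5.28989078e-04
 -8.82474415e-05 -2.98047767e-03]
```

View pics/s16c.png

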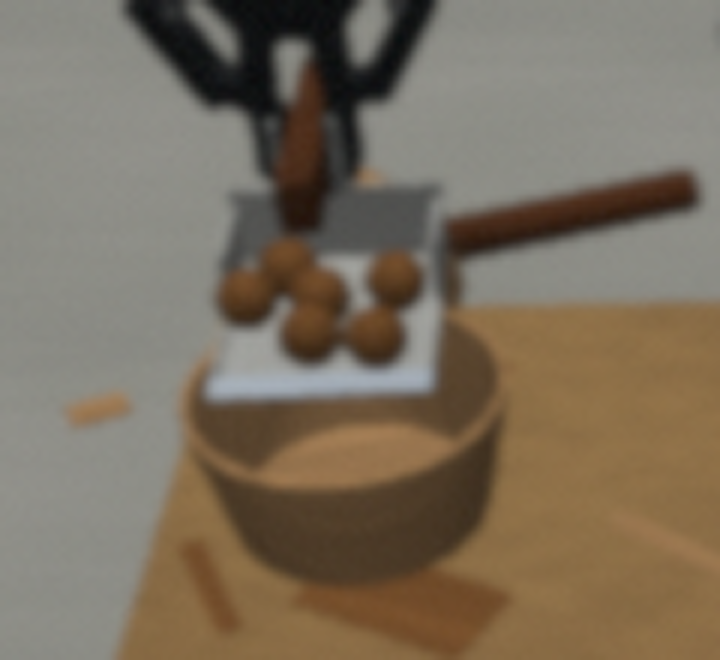

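View pics/w16.png

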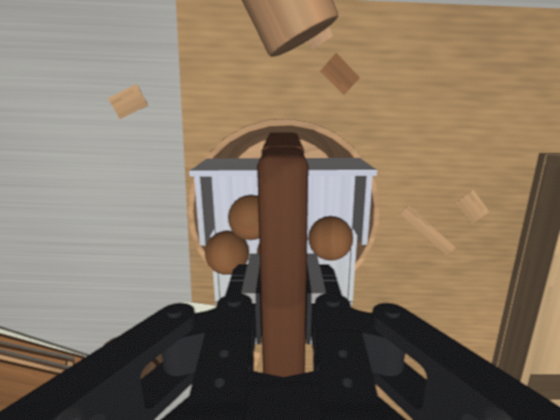

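View pics/s16.png

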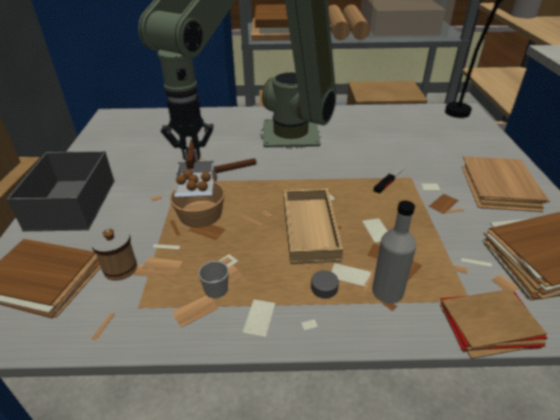

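Run:
```python
from h import *
s=cam("scene"); w=cam("wrist"); a=np.linspace(0,2*np.pi,73)
for c,n in((s,"s"),(w,"w")):
    r=np.c_[477+75*np.cos(a),-275+75*np.sin(a),70+0*a]; p=proj(c,r)
    print(n,p.min(0),p.max(0), ((p.min(0)-[140,130])*6,(p.max(0)-[140,130])*6) if n=="s" else "")
S=lambda x,y:(140+(x+.5)/6-.5,130+(y+.5)/6-.5)
print("lip",[onplane(s,*S(*q),106).round(1) for q in((207,402),(437,390))])
```

```text
s [169.44559826 178.80746784] [224.79557591 210.86477288] (array([176.67358956, 292.84480701]), array([508.77345544, 485.18863729]))
w [186.94269532 113.45419261] [381.32415614 298.52525499] 
lip [array([ 536.8, -321.9,  106. ]), array([ 531.3, -223.9,  106. ])]
```

Run:
```python
from plant import manip
print(manip.hand_in())
```

```text
the job is handed in; nothing more can be done
None
```

The scoop is held level and still over the middle of the bark box with all six balls in it, and the job is handed in at about 19 s.

I took the scoop by its wooden grip and set it on the floor of the tray's empty half. From there I slid it to the far wall, so the balls rolled over the lip, then lifted it and carried it slowly to the box.

**Last checks:**
- **Balls:** the last camera picture shows six balls in the pan, none in the tray and none seen on the table. The fingers did not come near the balls in any picture.
- **Position:** the pan's middle is within about 2 mm of the box centre, which I measured from the top view. The box rim in the last scene and wrist pictures matches that centre to within about 1 pixel in the scene view and 4 to 6 pixels in the wrist view.
- **Height and level:** the pan's underside is about 36 mm above the rim. The lip lies where a level scoop would put it, to about 2 mm.
- **Stillness and force:** joint speeds are about zero. The highest force reading I saw was about 12 N, when the lip met the tray's far wall.
- **Other things on the table:** everything looks unmoved in the pictures. I judged this by eye, not by measurement.

No check failed or disagreed.

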